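Click the kitchen day marker on to green

ROBOT

A 6-joint arm with a two-finger parallel gripper is mounted at the origin on the work surface. World frame = base frame: x ahead of the robot, y to its left, z up, the work surface at z = 0. Lengths are in m, angles in rad, forces in N, time in s.
With the tool pointing down it reaches from about 0.275 to 0.725 m from the base axis. Payload 15.9 kg.
Tool frame: the origin (TCP) lies at the very end of the fingers, on their centre line; the grasp point (between the pads) lies 19 mm behind it; z points along the fingers, y is the line along which they close (so a half turn about z gives the same grasp; the last joint's range is limited). The gripper opens to 85 mm and grips with 20 to 120 N. Pads are 22 mm wide; open, the fingers measure 114 mm over their backs; the gripper's body (76 mm by 85 mm) begins 54 mm behind the grasp point. The pads swing forward as they close: fully open they stand 13 mm farther back than shut.
Start: joints at [1.128, 0.213, -0.034, 1.323, 0, 1.571], TCP at [0.214, 0.452, 0.2] pointing down, gripper open.
Joint ranges: [-2.98, 2.98], [-0.74, 1.72], [-1.14, 1.35], [-2.1, 2.04], [-1.57, 1.44], [-3.14, 3.14]. Speed limits (rad/s): [1.89, 1.89, 2.39, 2.57, 3.14, 3.14].

INTERFACE

Orientations are given as a unit quaternion [x, y, z, w].
In Python, from rig import telemetry, imaging, order, finder gives the robot as it stands.
- The arm moves only by the shell command python3 -m handwheel 'ROWS' [FORCE]. ROWS is JSON, a list of rows, each a list of 3 entries, a list of its own where there are three numbers: the turn, a rotation vector about the tool's x, y, z each as a share of 30 degrees, from -1 to 1, then the shift along the tool's x, y, z each as a share of 0.5 m, from -1 to 1, then the opening, from -1 (shut) to 1 (fully open). A call has 1 to 12 rows; each row shifts and turns the commanded pose from where the row before left it, along the tool's axes as they then stand; what a row does not reach is not made up. A row lasts 1/8 s, in which the tool goes at most 62.5 mm and 10.7 degrees, less where a joint would pass 70% of its speed; a pose out of reach is approached as far as the arm can. A call with a number of a shift or a turn outside -1 to 1 is refused whole. A call with a gripper value outside its range is refused whole. The fingers move at their own pace and stop on an object; FORCE is the grip in N (left out, the last holds). Time passes only in rows, so rows that do not move let the fingers close. It gives the time, the measured TCP pose, the force, the opening and the grip force at its end, in the units of the state.
- telemetry.observe(): the state, without advancing time (a new reading comes with each control period).
- imaging.get_image(name): name is "side" or "top"; returns the picture (400x640x3 uint8, blue, green, red); there is no depth.
- imaging.camera_info(name): a dict with "K" (3x3 intrinsics, pixels), "xyz" and "attitude" of the camera in the world. Camera axes: x right, y down, z forward; pixel columns grow to the right and rows downward; lengths in m; the calibration is good to about 2 mm. A picture is of the moment at which its call begins. camera_info takes no time and is no camera call.
- order.close_job(): hands the job in; it is judged then, once.
Trained networks look in the newest picture that a camera, given by its name, has taken for a name from the list of things; names that differ only in an ending like _2 or _b are one class to them, and where a whole thing is asked for, a point or a joint stands for the part that bears it (a point fixed in the world has none). Each returns a list of dicts, best first, with "conf" (0 to 1); they miss things now and then, are a little off and sometimes report something else, mostly with a low value. They report only what shows in the picture. A call takes as long as a camera call. They do not tell look-alikes from the thing itself.
- finder.recognise(camera, target): "xy" ([column, row] in pixels, amid what is visible of it).
- finder.silhouettes(camera, target): "mask" (400x640 bool, what is visible of it) and "xy" ([column, row] in pixels, amid what is visible of it).
- finder.landmark_of(camera, target): "xy" ([column, row] in pixels: a listed point, or the origin of a listed thing).
The state is a dict: "time": time; "q": joint angles; "qd": joint speeds; "joint_efforts": joint torques, N m; "tool_pos": TCP position; "eef_rot": TCP orientation; "force": force on the tool from outside, world axes, zero at the start; "moment": the same for the moment, N m; "finger_gap": finger opening in m; "grasp_force": force on a finger pad.
Only numpy, scipy, OpenCV 4.12 (cv2) and the standard library are available. Lean on these libraries where they do the work, as an engineer would, in place of code of your own. Each camera call takes 0.05 s, during which the arm holds its last target. There are 200 camera calls.

TASK

Set the prep-day marker to today's colour: with a fingertip, flick the lugs of its coloured wheel clockwise (seen from above), click by click, until the green lug rests at the white pointer, and do not click past it. Do not lift, tip or shift the marker, and leave the tub, the tumbler and the spoon where they are.

Things in the scene. Friction and masses are not known exactly. Their poses are not given: they have to be found in the camera images.
- marker: Loose, heavy (2.4 kg) day marker: pale teal steel foot plate 160 mm square, 12 mm thick; grey pedestal 78 mm across, 12 to 42 mm high; on it a horizontal wheel. Origin: centre of the foot's underside; z up is the wheel's axis; +x points to the pointer. The -x side, across from the pointer, is open for a finger and faces roughly along world -x (within 30 degrees).
- pointer_tip (a point): Top of the inner corner of the white diamond (pointer), 63 mm from the wheel axis, 74 mm above the counter; it sits on a dark post 12 mm wide, 69 to 78 mm from the axis. The lug resting next to it is the one shown.
- wheel_top (a point): Centre of the wheel's top face, 60 mm high. A white hub 74 mm across with seven radial lugs reaching 60 mm from the axis, 44 to 60 mm high.
- green_tip (a point): Top of the green lug's round end, 54 mm from the axis, 60 mm high. Lugs are 12 mm wide, 51.4 degrees apart, about 35 mm clear between neighbours near their ends; below them is free space down to the foot plate (12 mm high). Counter-clockwise from above: blue, yellow, red, brown, green, orange, black.
- wheel (a joint): Wheel angle, rad, growing clockwise from above (lugs on marker's -x side move to its +y). Blue at pointer 0, yellow 0.898, red 1.795, brown 2.693, green 3.590, orange 4.488, black 5.386; stops past blue and black. Sprung detents pull it to the nearest rest; 2 to 5 N at a lug's end moves it. Starts on blue to red, rarely balanced midway between two. At rest a gap lies across from the pointer.
- tub: White lidded tub with a blue band, 116 mm across the lid, 97 mm high, loose; origin at the centre of its underside. Leave alone.
- tumbler: Glass tumbler, 68 mm across, 85 mm high, loose; origin at the centre of its underside. Leave alone.
- spoon: Spoon lying on the counter beyond the marker; origin at its underside, x along its length. Leave alone.
Not all that is in view belongs to the job. What is shaped like the marker but pink or purple is not meant.

How it is judged:
By the outcome, as a careful person would: the job done as asked, in the order asked, and still so for the second after the job is handed in, with the robot touching nothing.
It also fails if it takes over 61 s, if anything falls off the work surface, if the arm or the gripper's body presses on something with over 40 N, if the wrist force passes 120 N, or if a joint passes its speed limit or range.

## Working session

There is one attempt and no reset: what is moved stays moved. The work goes in short steps, Python scripts to look and compute and a shell command to move; the robot and the scene stay as the last step left them, time stands still between calls to the robot, and variables do not carry over. Pictures are saved under pics/ and viewed, at most 10 in all, crops included, and the job is handed in when it is done.

```bash
ls; mkdir -p pics
cat > h.py <<'E'
import numpy as np,cv2
from scipy.spatial.transform import Rotation as R
from rig import telemetry,imaging,order,finder
def cam(n):
    c=imaging.camera_info(n);a=np.array(c["attitude"]);
    M=a if a.shape==(3,3) else R.from_quat(a).as_matrix()
    return np.array(c["K"]),np.array(c["xyz"]),M
def at(n,px,z):
    K,p,M=cam(n);d=M@np.linalg.inv(K)@[px[0],px[1],1];return p+d*(z-p[2])/d[2]
def proj(n,X):
    K,p,M=cam(n);u=K@(M.T@(np.array(X)-p));return u[:2]/u[2]
E
python3 - <<'E'
from h import *
for n in("top","side"):
    cv2.imwrite(f"pics/{n}0.png",imaging.get_image(n)); print(n,imaging.camera_info(n))
    for t,z in(("marker",0),("pointer_tip",.074),("wheel_top",.06),("green_tip",.06),("tub",0),("tumbler",0),("spoon",0)):
        for d in finder.landmark_of(n,t)[:3]: print(t,round(d["conf"],2),np.round(d["xy"]),at(n,d["xy"],z).round(3))
s=telemetry.observe();print(s)
E
```

```text
pics
top {'K': array([[428.52111126,   0.        , 319.54154914],
       [  0.        , 428.52111126, 198.638387  ],
       [  0.        ,   0.        ,   1.        ]]), 'xyz': array([ 0.41045709, -0.07561944,  1.23459011]), 'attitude': array([-0.69736879,  0.71333756, -0.04934771,  0.04889878])}
marker 0.86 [327. 200.] [ 0.579 -0.099  0.   ]
marker 0.83 [253. 264.] [0.399 0.117 0.   ]
marker 0.7 [360. 294.] [ 0.308 -0.185  0.   ]
pointer_tip 0.97 [231. 275.] [0.372 0.163 0.074]
pointer_tip 0.85 [479. 252.] [ 0.419 -0.504  0.074]
pointer_tip 0.76 [342. 300.] [ 0.302 -0.132  0.074]
wheel_top 0.95 [366. 294.] [ 0.312 -0.196  0.06 ]
wheel_top 0.89 [471. 269.] [ 0.374 -0.483  0.06 ]
wheel_top 0.8 [329. 201.] [ 0.569 -0.104  0.06 ]
green_tip 0.93 [315. 212.] [ 0.539 -0.064  0.06 ]
green_tip 0.93 [449. 168.] [ 0.653 -0.441  0.06 ]
green_tip 0.79 [377. 274.] [ 0.365 -0.228  0.06 ]
tub 0.72 [261. 175.] [0.657 0.092 0.   ]
tumbler 0.66 [397. 206.] [ 0.556 -0.301  0.   ]
spoon 0.67 [335. 144.] [ 0.746 -0.128  0.   ]
side {'K': array([[467.52832486,   0.        , 319.95311859],
       [  0.    
[... 993 characters left out ...]
': 0.8, 'q': array([ 1.12797534e+00,  2.12891139e-01, -3.43788082e-02,  1.32351292e+00,
       -1.93700152e-06,  1.57082693e+00]), 'qd': array([ 1.51550205e-03,  7.00985897e-04, -2.08012895e-05,  1.15581354e-03,
       -1.53608187e-03,  3.45993873e-04]), 'joint_efforts': array([ 3.96202740e-03, -6.85907364e+01,  4.87314534e+01,  9.72977214e-04,
        2.39170022e-04,  1.48417956e-05]), 'tool_pos': array([0.21424152, 0.45176428, 0.19961869]), 'eef_rot': array([2.19620829e-01, 9.75585307e-01, 6.35233673e-06, 2.42254599e-06]), 'force': array([-0.22090816,  0.10863966, -0.46938019]), 'moment': array([-0.02717239,  0.00684487, -0.00907187]), 'grasp_force': 0.0, 'finger_gap': 0.08525711833274192}
```

View pics/top0.png

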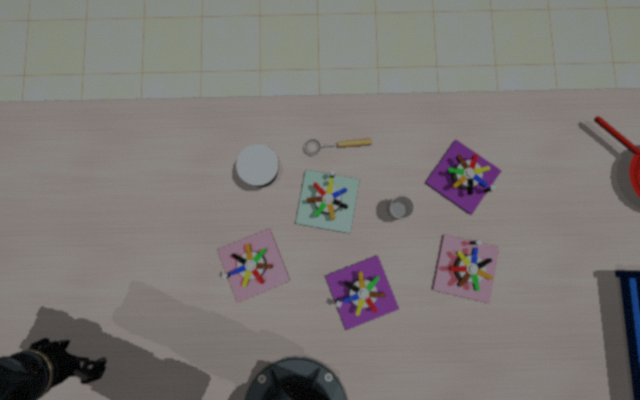

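View pics/side0.png

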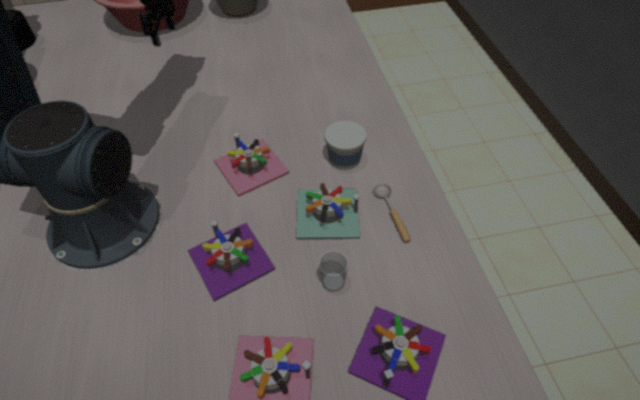

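Five candidates share the marker's shape. In the top view they are teal (327,200), pink (253,264), purple (362,294), purple (465,175) and pink (470,268). By the description the teal one is the marker. I'll check it in a close crop.

Run:
```python
from h import *
a=imaging.get_image("top")[160:240,285:370];b=imaging.get_image("side")[165:245,285:370]
f=lambda i:cv2.convertScaleAbs(cv2.resize(i,(400,376),interpolation=cv2.INTER_CUBIC),alpha=1.3)
cv2.imwrite("pics/c.png",np.hstack([f(a),f(b)]))
for n in("top","side"):
    for t,z in(("marker",0),("pointer_tip",.074),("wheel_top",.06),("green_tip",.06)):
        for d in finder.landmark_of(n,t):
            p=at(n,d["xy"],z)
            if np.hypot(p[0]-.575,p[1]+.1)<.1: print(n,t,round(d["conf"],2),np.round(d["xy"],1),p.round(4))
    m=[d for d in finder.silhouettes(n,"marker") if abs(at(n,d["xy"],0.03)[:2]-[.575,-.1]).max()<.05]
# foot plate yaw from teal colour in top
    im=imaging.get_image(n);h=cv2.cvtColor(im,cv2.COLOR_BGR2HSV)
    k=((h[...,0]>65)&(h[...,0]<100)&(h[...,1]>35)&(h[...,2]>90)).astype(np.uint8);w=np.zeros_like(k);w[160:245,285:370]=k[160:245,285:370]
    pts=cv2.findNonZero(w)
    g=np.array([at(n,q[0],.012)[:2] for q in pts],np.float32);print(cv2.minAreaRect(g))
```

```text
top marker 0.67 [328.4 198.8] [ 0.5822 -0.1041  0.    ]
top pointer_tip 0.57 [333.5 176.4] [ 0.6338 -0.118   0.074 ]
top wheel_top 0.74 [327.2 200.9] [ 0.568  -0.0993  0.06  ]
top wheel_top 0.22 [314.7 213.9] [ 0.5327 -0.0639  0.06  ]
top green_tip 0.94 [313.  212.5] [ 0.5367 -0.0593  0.06  ]
((0.5747967958450317, -0.0996035486459732), (0.1555728018283844, 0.15523429214954376), 78.3747787475586)
side marker 0.87 [327.1 215.6] [ 0.5734 -0.1034  0.    ]
side pointer_tip 0.57 [354.5 193.5] [ 0.6438 -0.1062  0.074 ]
side wheel_top 0.68 [327.9 199.7] [ 0.5765 -0.0999  0.06  ]
side green_tip 0.88 [306.6 193.1] [ 0.528  -0.0664  0.06  ]
((0.573615312576294, -0.10144758969545364), (0.1595252901315689, 0.15704061090946198), 78.01522064208984)
```

View pics/c.png

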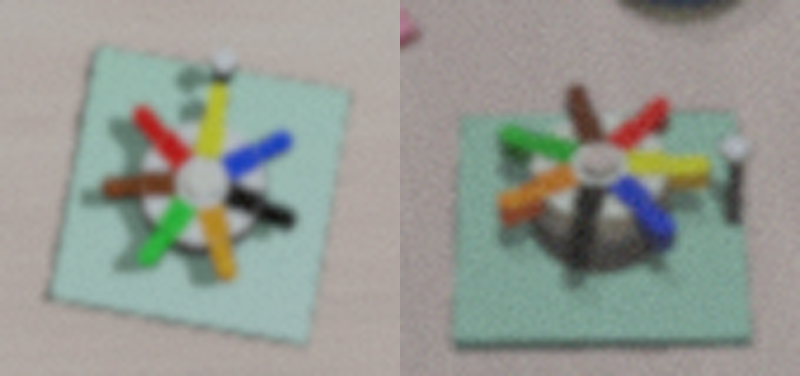

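The crop shows the teal marker with yellow at the white pointer (top crop 222,62). Counter-clockwise from there come red, brown and green, so three clockwise clicks are needed. The centre is about (0.574, -0.100) with yaw about -12°. The plan is to lower the shut fingertip into the gap between orange and black (marker angle 231°), with tool y radial so the width across the gap is 22 mm. Then sweep clockwise about the wheel axis one click at a time. First I shut the gripper and turn.

```bash
python3 -m handwheel '[[[0,0,-0.34],[0,0,0],-1],[[0,0,-0.34],[0,0,0],-1],[[0,0,-0.34],[0,0,0],-1],[[0,0,-0.34],[0,0,0],-1],[[0,0,-0.34],[0,0,0],-1],[[0,0,-0.34],[0,0,0],-1],[[0,0,-0.34],[0,0,0],-1],[[0,0,-0.34],[0,0,0],-1],[[0,0,-0.34],[0,0,0],-1],[[0,0,-0.34],[0,0,0],-1],[[0,0,-0.34],[0,0,0],-1],[[0,0,-0.34],[0,0,0],-1]]' 20
cat >> h.py <<'E'
C=np.array([.574,-.100]);YAW=np.radians(-11.8)
def go(ang,r,z):  # marker angle deg, tool y outward
    s=telemetry.observe();Rt=R.from_quat(s["eef_rot"]).as_matrix()
    w=YAW+np.radians(ang);T=np.array([*(C+r*np.array([np.cos(w),np.sin(w)])),z])
    Y=np.array([np.cos(w),np.sin(w),0]);Z=np.array([0,0,-1.]);Rd=np.c_[np.cross(Y,Z),Y,Z]
    d=T-s["tool_pos"];rel=s["tool_pos"][:2]-C
    print("t",s["time"],"pos",s["tool_pos"].round(4),"r",np.hypot(*rel).round(4),"ang",np.degrees(np.arctan2(rel[1],rel[0])-YAW).round(1)%360,"F",np.array(s["force"]).round(1),"q6",s["q"][5].round(2))
    print("turn shares total",(np.degrees(R.from_matrix(Rt.T@Rd).as_rotvec())/30).round(3),"shift shares in current axes",(Rt.T@d/.5).round(3),"in final axes",(Rd.T@d/.5).round(3))
E
python3 -c "
from h import *
go(231.4,.062,.2)"
```

```text
time: 3.0
tool_pos: [0.2142, 0.4517, 0.1996]
eef_rot: [0.751, -0.66, 0.0, 0.0]
force: [-0.7, 0.6, 0.3]
finger_gap: 0.0003
grasp_force: 0.0
t 3.0 pos [0.2142 0.4517 0.1996] r 0.6587 ang 134.9 F [-0.7  0.6  0.3] q6 -0.57
turn shares total [ 0.    -0.    -1.074] shift shares in current axes [ 1.253e+00 -4.670e-01 -1.000e-03] in final axes [ 1.309e+00  2.730e-01 -1.000e-03]
```

```bash
python3 -m handwheel '[[[0,0,-0.34],[0,0,0],-1],[[0,0,-0.34],[0,0,0],-1],[[0,0,-0.34],[0,0,0],-1],[[0,0,-0.054],[0,0,0],-1]]' >/dev/null
python3 -m handwheel '[[[0,0,0],[0.109,0.023,0],-1],[[0,0,0],[0.109,0.023,0],-1],[[0,0,0],[0.109,0.023,0],-1],[[0,0,0],[0.109,0.023,0],-1],[[0,0,0],[0.109,0.023,0],-1],[[0,0,0],[0.109,0.023,0],-1],[[0,0,0],[0.109,0.023,0],-1],[[0,0,0],[0.109,0.023,0],-1],[[0,0,0],[0.109,0.023,0],-1],[[0,0,0],[0.109,0.023,0],-1],[[0,0,0],[0.109,0.023,0],-1],[[0,0,0],[0.109,0.023,0],-1]]' >/dev/null
python3 -m handwheel '[[[0,0,0],[0,0,0.06],-1],[[0,0,0],[0,0,0.06],-1],[[0,0,0],[0,0,0.06],-1],[[0,0,0],[0,0,0],-1]]' >/dev/null
python3 - <<'E'
from h import *
go(231.4,.062,.03)
s=telemetry.observe();p=s["tool_pos"];i=[]
for n in("top","side"):
    im=imaging.get_image(n);u=proj(n,[.574,-.1,.06]).astype(int);c=im[u[1]-45:u[1]+45,u[0]-45:u[0]+45]
    i.append(cv2.convertScaleAbs(cv2.resize(c,(400,400),interpolation=cv2.INTER_CUBIC),alpha=1.4));print(n,u,proj(n,p))
cv2.imwrite("pics/d.png",np.hstack(i))
E
```

```text
t 5.5 pos [ 0.5197 -0.1417  0.108 ] r 0.0684 ang 229.3 F [0.3 0.4 0.5] q6 -2.52
turn shares total [ 0.004  0.006 -0.017] shift shares in current axes [ 0.005 -0.013  0.156] in final axes [ 0.005 -0.013  0.156]
top [327 198] [344.01921499 216.24811092]
side [326 199] [308.34245084 203.85499259]
```

View pics/d.png

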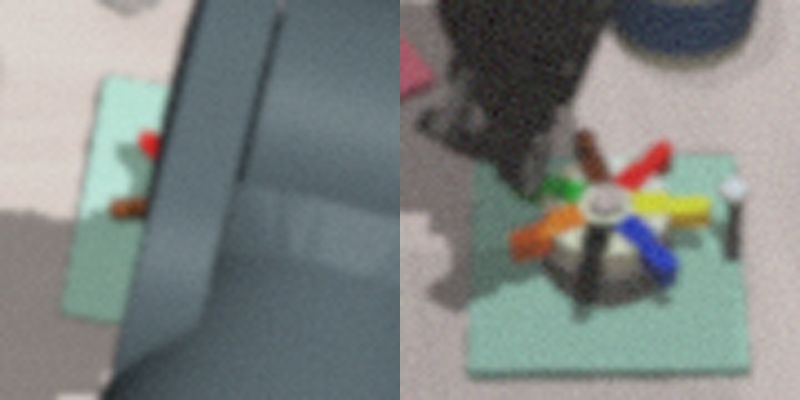

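Side crop: the shut fingertip is at about (520,195) above the wheel. The gap between orange (520,240) and black (590,300) is free below it.

```bash
python3 -m handwheel '[[[0,0,-0.017],[0.005,-0.013,0.03],-1],[[0,0,0],[0,0,0.048],-1],[[0,0,0],[0,0,0],-1]]'
python3 - <<'E'
from h import *
go(231.4,.062,.03)
im=imaging.get_image("side");c=im[154:244,281:371]
cv2.imwrite("pics/e.png",cv2.convertScaleAbs(cv2.resize(c,(500,500),interpolation=cv2.INTER_CUBIC),alpha=1.4))
E
```

```text
time: 5.98
tool_pos: [0.5271, -0.1394, 0.0693]
eef_rot: [0.905, -0.425, -0.001, 0.0]
force: [-1.1, -0.6, 0.3]
finger_gap: 0.0001
grasp_force: 0.0
t 5.975 pos [ 0.5271 -0.1394  0.0693] r 0.0612 ang 231.9 F [-1.1 -0.6  0.3] q6 -2.52
turn shares total [0.002 0.004 0.005] shift shares in current axes [-0.001  0.001  0.079] in final axes [-0.001  0.002  0.079]
```

View pics/e.png

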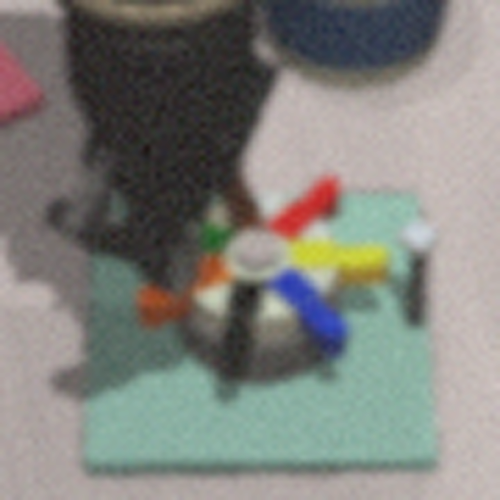

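Run:
```python
from h import *
s=telemetry.observe();Rt=R.from_quat(s["eef_rot"]).as_matrix();f=lambda u:((u-[281,154])*5.556).round()
for a in(-.011,.011):
  for b in(-.0145,.0145): print("corner",f(proj("side",s["tool_pos"]+Rt@[a,b,0])))
print("tcp",f(proj("side",s["tool_pos"])))
for a,n in((0,"yel"),(51.4,"red"),(154.3,"green"),(205.7,"orange"),(257.1,"black"),(308.6,"blue")):
  w=YAW+np.radians(a);print(n,f(proj("side",[*(C+.06*np.array([np.cos(w),np.sin(w)])),.06])))
print("ptr",f(proj("side",[*(C+.063*np.array([np.cos(YAW),np.sin(YAW)])),.074])))
```

```text
corner [173. 293.]
corner [132. 333.]
corner [212. 316.]
corner [170. 357.]
tcp [172. 325.]
yel [387. 253.]
red [334. 177.]
green [138. 213.]
orange [135. 301.]
black [226. 357.]
blue [341. 335.]
ptr [395. 233.]
```

```bash
python3 -m handwheel '[[[0,0,0],[0.003,0,0.008],-1],[[0,0,0],[0,0,0.012],-1],[[0,0,0],[0,0,0.01],-1],[[0,0,0],[0,0,0],-1]]' | egrep 'force|pos'
python3 - <<'E'
from h import *
go(231.4,.062,.03)
im=imaging.get_image("side");c=im[164:234,281:351]
cv2.imwrite("pics/f.png",(255*(cv2.resize(c,(560,560),interpolation=cv2.INTER_CUBIC).clip(0,160)/160.)**.6).astype(np.uint8))
E
```

```text
tool_pos: [0.5284, -0.1409, 0.0552]
force: [-0.7, 0.0, -0.3]
grasp_force: 0.0
t 6.525 pos [ 0.5284 -0.1409  0.0552] r 0.0613 ang 233.7 F [-0.7  0.  -0.3] q6 -2.53
turn shares total [0.001 0.001 0.005] shift shares in current axes [-0.005  0.002  0.05 ] in final axes [-0.005  0.002  0.05 ]
```

View pics/f.png

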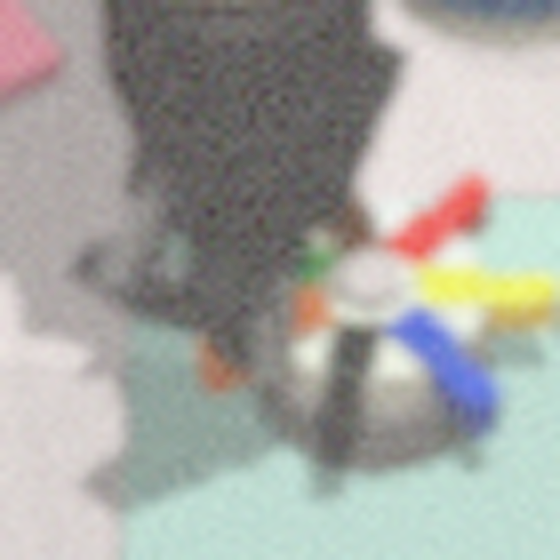

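The tip (about 245,375 in the crop) is in the gap in front of orange, with no contact force and the wheel unmoved. Lowering fully.

```bash
python3 -m handwheel '[[[0,0,0],[-0.003,0.002,0.014],-1],[[0,0,0],[0,0,0.018],-1],[[0,0,0],[0,0,0.018],-1],[[0,0,0],[0,0,0],-1]]' | egrep 'force|pos'
python3 - <<'E'
from h import *
go(180,.062,.03)
for n in("top","side"):
  for t in("wheel_top","green_tip","pointer_tip"):
    for d in finder.landmark_of(n,t):
      p=at(n,d["xy"],.074 if t[0]=="p" else .06)
      if np.hypot(p[0]-.575,p[1]+.1)<.1: print(n,t,round(d["conf"],2),p.round(4),(np.degrees(np.arctan2(*(p[:2]-C)[::-1])-YAW)%360).round())
E
```

```text
tool_pos: [0.5263, -0.1403, 0.0296]
force: [-0.0, -0.6, 0.1]
grasp_force: 0.0
t 7.075 pos [ 0.5263 -0.1403  0.0296] r 0.0624 ang 232.0 F [-0.  -0.6  0.1] q6 -2.53
turn shares total [0.003 0.002 1.719] shift shares in current axes [-0.098 -0.048 -0.001] in final axes [-0.098  0.047 -0.001]
side wheel_top 0.89 [ 0.5735 -0.0935  0.06  ] 106.0
side wheel_top 0.52 [ 0.5646 -0.1479  0.06  ] 271.0
side green_tip 0.95 [ 0.5368 -0.0631  0.06  ] 147.0
side pointer_tip 0.87 [ 0.6407 -0.101   0.074 ] 11.0
```

```bash
cat > look.py <<'E'
from h import *
import sys
go(float(sys.argv[1]),.062,.03)
for n in("top","side"):
  im=imaging.get_image(n);d=finder.landmark_of(n,"green_tip")
  for d in d:
      p=at(n,d["xy"],.06)
      if np.hypot(*(p[:2]-C))<.1: print(n,round(d["conf"],2),p.round(4),(np.degrees(np.arctan2(*(p[:2]-C)[::-1])-YAW)%360).round())
im=imaging.get_image("side");c=im[164:234,291:361]
cv2.imwrite(f"pics/{sys.argv[2]}.png",(255*(cv2.resize(c,(560,560),interpolation=cv2.INTER_CUBIC).clip(0,160)/160.)**.6).astype(np.uint8))
E
python3 -m handwheel '[[[0,0,0.172],[-0.0112,-0.0005,0],-1],[[0,0,0.172],[-0.0112,-0.0005,0],-1],[[0,0,0.172],[-0.0112,-0.0005,0],-1],[[0,0,0.172],[-0.0112,-0.0005,0],-1],[[0,0,0.172],[-0.0112,-0.0005,0],-1],[[0,0,0.172],[-0.0112,-0.0005,0],-1],[[0,0,0.172],[-0.0112,-0.0005,0],-1],[[0,0,0.172],[-0.0112,-0.0005,0],-1],[[0,0,0.172],[-0.0112,-0.0005,0],-1],[[0,0,0.172],[-0.0112,-0.0005,0],-1],[[0,0,0],[0,0,0],-1]]' | egrep 'force|pos'
python3 look.py 128.6 g
```

```text
tool_pos: [0.5141, -0.0877, 0.0308]
force: [-0.3, -0.0, 0.3]
grasp_force: 0.0
t 8.75 pos [ 0.5141 -0.0877  0.0308] r 0.0612 ang 180.2 F [-0.3 -0.   0.3] q6 -1.53
turn shares total [-1.000e-03  0.000e+00  1.714e+00] shift shares in current axes [-0.097 -0.045  0.002] in final axes [-0.096  0.048  0.002]
side 0.69 [ 0.5355 -0.0614  0.06  ] 147.0
```

View pics/g.png

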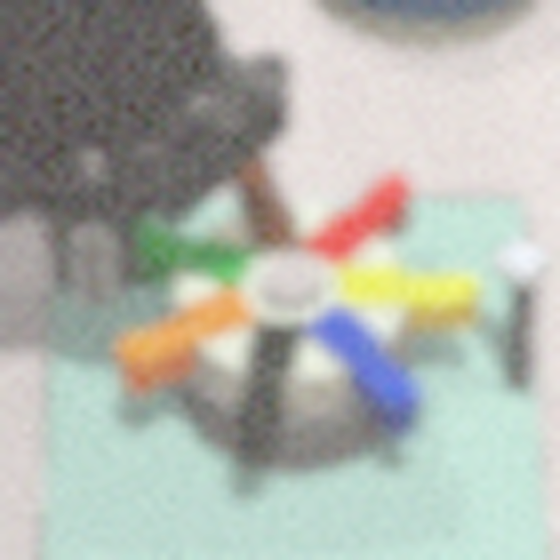

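Run:
```python
from h import *
s=telemetry.observe();f=lambda n,u:u.round(1)
Rt=R.from_quat(s["eef_rot"]).as_matrix()
for z in(0,-.02,-.04): print(z,((proj("side",s["tool_pos"]+Rt@[0,0,z])-[291,164])*8).round(),[((proj("side",s["tool_pos"]+Rt@[0,b,z])-[291,164])*8).round() for b in(-.0145,.0145)])
for a in(154.3,205.7):
  for zz in(.06,.044):
    w=YAW+np.radians(a);print(a,zz,((proj("side",[*(C+.06*np.array([np.cos(w),np.sin(w)])),zz])-[291,164])*8).round())
```

```text
0 [ 98. 349.] [array([143., 349.]), array([ 53., 350.])]
-0.02 [ 95. 310.] [array([141., 309.]), array([ 50., 310.])]
-0.04 [ 92. 269.] [array([138., 269.]), array([ 46., 270.])]
154.3 0.06 [118. 227.]
154.3 0.044 [120. 259.]
205.7 0.06 [115. 353.]
205.7 0.044 [117. 385.]
```

Run:
```python
from h import *
im=np.mean([imaging.get_image("side").astype(float) for _ in range(10)],0)
c=im[170:220,290:340];g=(255*(cv2.resize(c,(400,600)[:1]*2,interpolation=cv2.INTER_CUBIC).clip(0,140)/140)**.5).astype(np.uint8)
h=g.copy();s=telemetry.observe();Rt=R.from_quat(s["eef_rot"]).as_matrix()
for z in(0,-.01,-.02,-.03):
  q=np.array([(proj("side",s["tool_pos"]+Rt@[a,b,z])-[290,170])*8 for a,b in((-.011,-.0145),(.011,-.0145),(.011,.0145),(-.011,.0145))],np.int32)
  cv2.polylines(h,[q],True,(0,0,255) if z==0 else (255,0,255),1)
for a in(154.3,205.7):
  w=YAW+np.radians(a);cv2.circle(h,tuple(((proj("side",[*(C+.06*np.array([np.cos(w),np.sin(w)])),.06])-[290,170])*8).astype(int).tolist()),4,(0,255,255),1)
cv2.imwrite("pics/i.png",np.hstack([g,h]));print(s["time"])
```

```text
9.5
```

View pics/i.png

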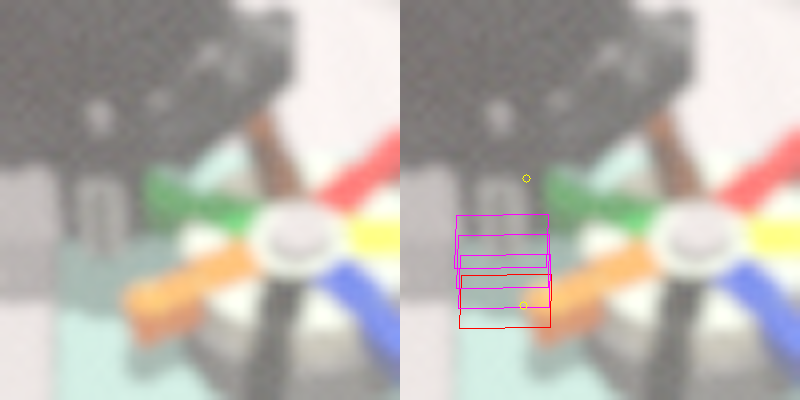

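The wheel has not moved and still shows yellow. The finger (100,250 in the left panel) ends about 6 px higher than the reported TCP projects, and that offset also appears in the earlier pictures. So the true tip is about 25 mm above the reported TCP and skimmed over the lugs. The shut fingers are also only about 14 mm across. I'll go back to the first gap, raised, then work lower and at a smaller radius.

```bash
python3 -m handwheel '[[[0,0,0],[0,0,-0.04],-1],[[0,0,-0.172],[0.0112,-0.0005,0],-1],[[0,0,-0.172],[0.0112,-0.0005,0],-1],[[0,0,-0.172],[0.0112,-0.0005,0],-1],[[0,0,-0.172],[0.0112,-0.0005,0],-1],[[0,0,-0.172],[0.0112,-0.0005,0],-1],[[0,0,-0.172],[0.0112,-0.0005,0],-1],[[0,0,-0.172],[0.0112,-0.0005,0],-1],[[0,0,-0.172],[0.0112,-0.0005,0],-1],[[0,0,-0.172],[0.0112,-0.0005,0],-1],[[0,0,-0.172],[0.0112,-0.0005,0],-1],[[0,0,0],[0,0,0],-1]]' | egrep 'force|pos'
python3 - <<'E'
from h import *
go(231.4,.057,.016)
E
```

```text
tool_pos: [0.527, -0.1406, 0.0505]
force: [0.3, -0.0, 0.0]
grasp_force: 0.0
t 11.0 pos [ 0.527  -0.1406  0.0505] r 0.0621 ang 232.7 F [ 0.3 -0.   0. ] q6 -2.52
turn shares total [-0.     0.     0.004] shift shares in current axes [-0.003 -0.01   0.069] in final axes [-0.003 -0.01   0.069]
```

```bash
python3 -m handwheel '[[[0,0,0],[-0.002,-0.01,0.02],-1],[[0,0,0],[0,0,0.015],-1],[[0,0,0],[0,0,0.01],-1],[[0,0,0],[0,0,0],-1]]' | egrep 'force|pos'
python3 -m handwheel '[[[0,0,0],[0,0,0.01],-1],[[0,0,0],[0,0,0.01],-1],[[0,0,0],[0,0,0.004],-1],[[0,0,0],[0,0,0],-1]]' | egrep 'force|pos'
python3 - <<'E'
from h import *
go(231.4,.057,.016)
E
```

```text
tool_pos: [0.5297, -0.1364, 0.0276]
force: [-0.6, 0.2, -0.2]
grasp_force: 0.0
tool_pos: [0.53, -0.1365, 0.016]
force: [-0.5, -0.4, -0.1]
grasp_force: 0.0
t 12.0 pos [ 0.53   -0.1365  0.016 ] r 0.0571 ang 231.5 F [-0.5 -0.4 -0.1] q6 -2.52
turn shares total [0.    0.    0.005] shift shares in current axes [-0. -0. -0.] in final axes [-0. -0. -0.]
```

```bash
python3 -m handwheel '[[[0,0,0.171],[-0.0102,-0.0005,0],-1],[[0,0,0.171],[-0.0102,-0.0005,0],-1],[[0,0,0.171],[-0.0102,-0.0005,0],-1],[[0,0,0],[0,0,0],-1]]' | egrep 'force|pos'
python3 - <<'E'
from h import *
go(180,.057,.016)
im=np.mean([imaging.get_image("side").astype(float) for _ in range(4)],0)
c=im[170:220,290:360];cv2.imwrite("pics/j.png",(255*(cv2.resize(c,(560,400),interpolation=cv2.INTER_CUBIC).clip(0,140)/140)**.5).astype(np.uint8))
E
```

```text
tool_pos: [0.5222, -0.1236, 0.0163]
force: [0.5, -2.2, -1.9]
grasp_force: 1.2
t 12.5 pos [ 0.5222 -0.1236  0.0163] r 0.0569 ang 216.3 F [ 0.5 -2.2 -1.9] q6 -2.23
turn shares total [-1.000e-03 -1.000e-03  1.207e+00] shift shares in current axes [-0.068 -0.022  0.001] in final axes [-0.067  0.022  0.001]
```

Contact at about 2 N, as expected. Continuing to the first click.

```bash
python3 -m handwheel '[[[0,0,0.172],[-0.0102,-0.0005,0],-1],[[0,0,0.172],[-0.0102,-0.0005,0],-1],[[0,0,0.172],[-0.0102,-0.0005,0],-1],[[0,0,0],[0,0,0],-1]]' | egrep 'force|pos'
python3 -m handwheel '[[[0,0,0.172],[-0.0102,-0.0005,0],-1],[[0,0,0.172],[-0.0102,-0.0005,0],-1],[[0,0,0.172],[-0.0102,-0.0005,0],-1],[[0,0,0.172],[-0.0102,-0.0005,0],-1],[[0,0,0],[0,0,0],-1],[[0,0,0],[0,0,0],-1]]' | egrep 'force|pos'
python3 look.py 128.6 k
python3 - <<'E'
from h import *
a=cv2.imread("pics/j.png")
b=cv2.imread("pics/k.png")[48:448]
cv2.imwrite("pics/l.png",np.hstack([a[:,:400],b[:,:400]]))
E
```

```text
tool_pos: [0.5178, -0.1086, 0.0161]
force: [-0.1, 0.1, 0.6]
grasp_force: 0.0
tool_pos: [0.5184, -0.0888, 0.0161]
force: [0.1, 0.2, 0.6]
grasp_force: 0.0
t 13.95 pos [ 0.5184 -0.0888  0.0161] r 0.0568 ang 180.4 F [0.1 0.2 0.6] q6 -1.54
turn shares total [0.    0.    1.721] shift shares in current axes [-0.098 -0.037 -0.028] in final axes [-0.089  0.054 -0.028]
side 0.88 [ 0.572  -0.0344  0.06  ] 104.0
```

View pics/l.png

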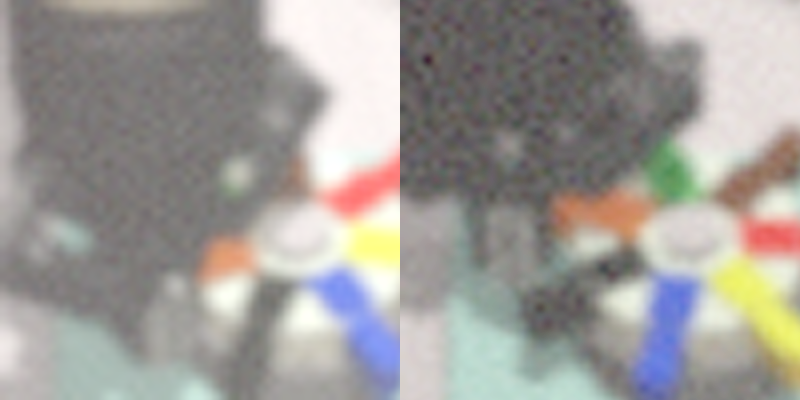

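The right panel shows red at the pointer and green at the back (670,170). The detector puts green at 104°, against 102.9° expected, so that is one click. Two more to go.

```bash
python3 -m handwheel '[[[0,0,0.172],[-0.0102,-0.0005,0],-1],[[0,0,0.172],[-0.0102,-0.0005,0],-1],[[0,0,0.172],[-0.0102,-0.0005,0],-1],[[0,0,0.172],[-0.0102,-0.0005,0],-1],[[0,0,0.172],[-0.0102,-0.0005,0],-1],[[0,0,0.172],[-0.0102,-0.0005,0],-1],[[0,0,0.172],[-0.0102,-0.0005,0],-1],[[0,0,0.172],[-0.0102,-0.0005,0],-1],[[0,0,0.172],[-0.0102,-0.0005,0],-1],[[0,0,0.172],[-0.0102,-0.0005,0],-1],[[0,0,0],[0,0,0],-1],[[0,0,0],[0,0,0],-1]]' | egrep 'force|pos'
sed -i 's/,.062,.03)/,.057,.016)/' look.py
python3 look.py 77.1 m
```

```text
tool_pos: [0.5484, -0.0496, 0.0161]
force: [-0.0, 0.2, 0.3]
grasp_force: 0.0
t 15.7 pos [ 0.5484 -0.0496  0.0161] r 0.0565 ang 128.7 F [-0.   0.2  0.3] q6 -0.56
turn shares total [-0.    -0.     1.716] shift shares in current axes [-0.089 -0.042  0.   ] in final axes [-0.089  0.044  0.   ]
top 0.23 [ 0.6472 -0.111   0.06  ] 3.0
side 0.64 [ 0.623  -0.0553  0.06  ] 54.0
```

```bash
cat > col.py <<'E'
from h import *
im=np.mean([imaging.get_image("side").astype(float) for _ in range(4)],0)
for k in range(7):
    w=YAW+2*np.pi*k/7;u=proj("side",[*(C+.05*np.array([np.cos(w),np.sin(w)])),.06]).round().astype(int)
    print(round(51.43*k),im[u[1]-1:u[1]+2,u[0]-1:u[0]+2].mean((0,1)).round())
E
python3 col.py
```

```text
0 [38. 47. 68.]
51 [ 45. 105.  42.]
103 [ 33.  57. 105.]
154 [30. 31. 33.]
206 [122.  51.  38.]
257 [ 41. 140. 136.]
309 [ 38.  40. 134.]
```

The colours (BGR) read brown at the pointer, green at 51° and orange at 103°, which makes two clicks done. Final click.

```bash
python3 -m handwheel '[[[0,0,0.172],[-0.0102,-0.0005,0],-1],[[0,0,0.172],[-0.0102,-0.0005,0],-1],[[0,0,0.172],[-0.0102,-0.0005,0],-1],[[0,0,0.172],[-0.0102,-0.0005,0],-1],[[0,0,0.172],[-0.0102,-0.0005,0],-1],[[0,0,0.172],[-0.0102,-0.0005,0],-1],[[0,0,0.172],[-0.0102,-0.0005,0],-1],[[0,0,0.172],[-0.0102,-0.0005,0],-1],[[0,0,0.172],[-0.0102,-0.0005,0],-1],[[0,0,0.172],[-0.0102,-0.0005,0],-1],[[0,0,0],[0,0,0],-1],[[0,0,0],[0,0,0],-1]]' | egrep 'force|pos'
python3 look.py 77.1 n; python3 col.py
```

```text
tool_pos: [0.5977, -0.0489, 0.016]
force: [0.8, -0.3, 0.0]
grasp_force: 0.0
t 17.65 pos [ 0.5977 -0.0489  0.016 ] r 0.0563 ang 76.9 F [ 0.8 -0.3  0. ] q6 0.35
turn shares total [-0.    -0.    -0.004] shift shares in current axes [0.    0.001 0.   ] in final axes [0.    0.001 0.   ]
top 0.51 [ 0.6385 -0.1074  0.06  ] 5.0
side 0.88 [ 0.6271 -0.1113  0.06  ] 360.0
side 0.3 [ 0.5707 -0.0956  0.06  ] 138.0
0 [ 44. 110.  40.]
51 [ 37.  86. 134.]
103 [33. 34. 36.]
154 [120.  48.  36.]
206 [ 43. 138. 134.]
257 [ 37.  38. 134.]
309 [38. 50. 76.]
```

Green is at the pointer with no contact force. I'll lift straight out, clear the view and check.

```bash
python3 -m handwheel '[[[0,0,0],[0,0,-0.02],-1],[[0,0,0],[0,0,-0.04],-1],[[0,0,0],[0,0,-0.08],-1],[[0,0,0],[0,0,-0.1],-1],[[0,0,0],[0,0,-0.1],-1],[[0,0,0],[0,0,-0.05],-1],[[0,0,0],[0,0,0],-1]]' | egrep 'force|pos'
python3 - <<'E'
from h import *
a=imaging.get_image("top")[130:250,240:420];b=imaging.get_image("side")[130:300,270:440]
f=lambda i:cv2.convertScaleAbs(cv2.resize(i,(400,400),interpolation=cv2.INTER_CUBIC),alpha=1.4)
cv2.imwrite("pics/z.png",np.hstack([f(a),f(b)]))
for t in("marker","tub","tumbler","spoon"):
  for d in finder.landmark_of("side",t):
    p=at("side",d["xy"],0)
    if t!="marker" or np.hypot(*(p[:2]-C))<.06: print(t,round(d["conf"],2),p.round(3))
im=imaging.get_image("side");h=cv2.cvtColor(im,cv2.COLOR_BGR2HSV)
k=((h[...,0]>65)&(h[...,0]<100)&(h[...,1]>35)&(h[...,2]>90)).astype(np.uint8);w=np.zeros_like(k);w[160:245,285:370]=k[160:245,285:370]
print(cv2.minAreaRect(np.array([at("side",q[0],.012)[:2] for q in cv2.findNonZero(w)],np.float32)))
E
python3 col.py
```

```text
tool_pos: [0.5991, -0.0491, 0.2137]
force: [0.7, 1.1, 0.2]
grasp_force: 0.0
marker 0.85 [ 0.573 -0.101  0.   ]
tub 0.58 [ 0.668  0.081 -0.   ]
tumbler 0.92 [ 0.538 -0.307  0.   ]
tumbler 0.51 [ 0.582 -0.038  0.   ]
spoon 0.62 [ 0.738 -0.136  0.   ]
((0.5736143589019775, -0.10250847041606903), (0.15999102592468262, 0.15691839158535004), 78.99055480957031)
0 [ 45. 107.  40.]
51 [ 39.  85. 132.]
103 [37. 38. 40.]
154 [118.  48.  37.]
206 [ 43. 134. 131.]
257 [ 37.  38. 131.]
309 [38. 49. 74.]
```

View pics/z.png

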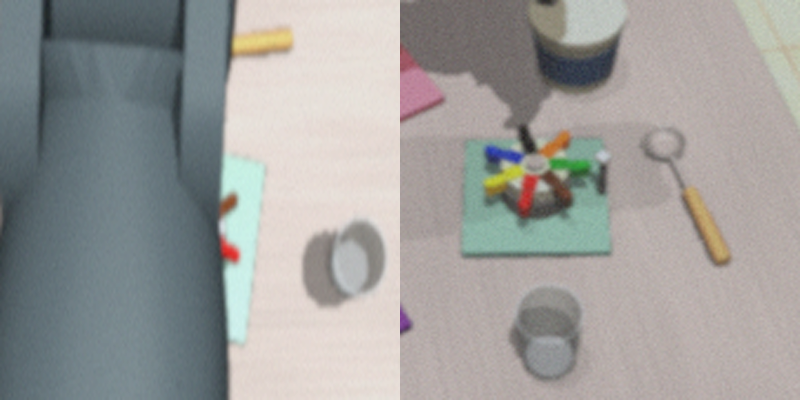

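The right panel shows green (570,165) at the white pointer (603,157). The marker, tub, tumbler and spoon are where they were, and the robot is clear of everything.

```bash
python3 -c "
from rig import order
print(order.close_job())"
```

```text
the job is handed in; nothing more can be done
None
```

The teal marker now shows green at the white pointer after three clockwise clicks (yellow to red, brown, then green), with the marker, tub, tumbler and spoon left in place, and the job is handed in.

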